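# Clip an art card and lay the hand-rest bridge

## Robot

A 7-joint arm with a two-finger parallel gripper is mounted at the origin on a cart in front of the work surface, level with it; the furniture and walls round the work are solid. World frame = base frame: x ahead of the robot, y to its left, z up, the work surface at z = 0. Lengths are in mm, angles in rad, forces in N, time in s.
With the tool pointing down it reaches from about 425 to 950 mm from the base axis. Payload 4.7 kg.
Tool frame: the origin (TCP) lies midway between the tips of the shut fingers; the grasp point (between the pads) lies 19 mm behind it; z points along the fingers, y is the line along which they close (so a half turn about z gives the same grasp; the last joint's range is limited). The gripper opens to 87 mm and grips with 3 to 60 N. Pads are 19 mm wide; open, the fingers measure 117 mm over their backs; the gripper's body (75 mm by 190 mm) begins 51 mm behind the grasp point.
Start: joints at [1.087, 0.469, -0.049, 1.532, 0.024, 1.141, -0.082], TCP at [296.563, -606.382, 222.573] pointing down, gripper open.
Joint ranges: [-2.59, 2.59], [-0.33, 1.99], [-1.39, 1.29], [0.1, 2.45], [-1.04, 4.18], [0.21, 1.99], [-2.66, 2.66]. Speed limits (rad/s): [2.57, 2.57, 3.14, 3.14, 3.14, 3.14, 3.14].

## Interface

Orientations are given as a 3x3 rotation matrix whose columns are the frame's x, y, z axes.
In Python, from rig import manip gives the robot as it stands. Calls block until the motion is done:
- manip.goto(position, orientation): joint-space move of the TCP to a pose.
- manip.movel(position, velocity=150, orientation=None): straight line of the TCP; orientation=None keeps the orientation; velocity is the mean speed in mm/s.
- manip.goto_joints(angles): joint-space move.
- manip.grip(opening, force=None): finger opening in mm; force is the grip in N (None keeps the last); returns when the fingers have stopped.
- manip.hold(seconds).
- manip.ik(position, orientation): joint angles nearest the present ones, or None.
- manip.read_state(): the state.
- manip.capture(name): name is "side" or "top" or "wrist"; returns a dict with "pixels" (420x560x3 uint8, red, green, blue), "z_map" (420x560 float32, mm along the optical axis (not along the pixel's ray), 0 where there is no reading), "fovy" (degrees; the focal length in pixels is half the picture's height over the tangent of half this angle, whatever the lens; pixels are square), "cx", "cy" (the principal point, pixels), "world_from_camera" (4x4, takes a point from camera to world coordinates). Camera axes: x right, y up, looking along -z (the intrinsics and any distortion apply to the point x, -y, -z); pixel columns grow to the right and rows downward; lengths in mm; the calibration is good to about 2 mm. A picture is of the moment at which its call begins.
A pose or a line that the arm cannot do raises manip.MotionError and nothing moves.
- manip.sign_off(): hands the job in; it is judged then, once.
The state is a dict: "clock": time; "qpos": joint angles; "qvel": joint speeds; "effort": joint torques, N m; "tcp_pos": TCP position; "tcp_rot": TCP orientation; "ft_force": force on the tool from outside, world axes, zero at the start; "ft_torque": the same for the moment, N m; "width": finger opening in mm; "grasp_force": force on a finger pad.
Only numpy, scipy, OpenCV 4.12 (cv2) and the standard library are available. Lean on these libraries where they do the work, as an engineer would, in place of code of your own. Each camera call takes 0.05 s, during which the arm holds its last target. There are 200 camera calls.

## Task

Get the drawing board ready for inking the top line: push the white card up the board under the spring clip until it is fully home against the stop, then lay the loose wooden hand-rest bridge across the board over the card, seated flat in the pair of notches nearer the clip. Leave the other things on the desk where they are.

Things in the scene. Friction and masses are not known exactly. Their poses are not given: they have to be found in the camera images.
- board: Wooden drawing board, fixed on the desk, 216 mm (x) by 160 mm (y), face 18 mm above the desk. Origin: centre of the underside; x points from its foot to its head with the steel spring clip, y to its left. Along each long edge stands a rail 12 mm thick, inner faces at y = +-66.5 mm, crest 26 mm above the face. The bridge laid home spans both rails along the board's y.
- cutout (a point): Middle of the thumb cut-out in the board's foot edge, at board x = -92 mm, y = 0, at the face's height. The cut-out goes through the full 18 mm thickness, is 84 mm wide (y) and runs from the foot edge at x = -108 to x = -76 mm. Fingers reach down into it to push the card's foot edge along +x. Axes as the board's.
- notch_mid (a point): Midway between the floors of the two notches nearer the clip: board x = +5 mm, y = 0, 16 mm above the face. Each notch is 10 mm deep and 35 mm wide along x, its mouth rounded with 4 mm radius. A second, equal pair at board x = -55 mm is not to be used. Axes as the board's.
- stop_mid (a point): Middle of the stop (front of the clip's base) on the board's face, board x = +84 mm, y = 0. The card's head edge ends here. Axes as the board's.
- clip (a joint): Angle of the spring clip in rad, 0 = shut on the bare board. Steel, 80 mm wide, hinged behind the stop; its bead bears down at board x = +64 mm, 1 mm over the face when shut, with 1.5 to 2 N, and its lip rises from there towards the foot to 11 mm over the face at x = +42 mm. The clip's rear is 30 mm high. A card pushed in lifts it by its own edge, to 0.11.
- card_center (a point): Centre of the stiff white art card with a thin grey frame line, 178 mm (its x) by 127 mm (its y) by 5 mm, 60 g. It lies on the board between the rails (3 mm play each side), 37 to 59 mm short of the stop. Its foot edge is 89 mm behind this point. Home, it ends 18 mm out over the cut-out. A push of 3 to 9 N on the middle of its foot edge slides it in.
- bridge_center (a point): Centre of the hand-rest bridge, half-way through the bar: loose wooden bar 190 mm (its y) by 30 mm (its x) by 14 mm, 120 g, ends alike, with two cleats (10 mm along y, 6 mm deep, at y = +-57 mm) below. It lies on its cleats on the desk left or right of the board, this point 13 mm up. Seated, this point is 7 mm above notch_mid, with 2.5 mm play along the board's x, 4.5 mm along y.
- bridge: The same bridge; origin 13 mm below its centre, at the undersides of the cleats.
- card: The same card; origin at the centre of its underside.
- ink_jar: Bystander: dark blue square ink jar with a black cap, 48 x 48 x 58 mm, left of the board; origin under its centre.
- pencil_a: Bystander: red pencil, 140 mm long, 7 mm thick, right of the board; origin under its middle.
- eraser: Bystander: eraser in a blue sleeve, 58 x 23 x 12 mm, left of the board; origin under its middle.
- spectacle_case: Bystander: brown spectacle case, 159 x 62 x 42 mm, on the side of the board where the bridge is not; origin under its centre.

How it is judged (in metres and radians):
On the way, in this order (a step that is already met when the one before it is completed fails the run):
1. the card is under the clip and home against the stop (x of card_center in the frame of board above -0.008 m and angle between the x axis of card_center and the x axis of board, either way round below 0.05 rad and z of card_center in the frame of board below 0.0235 m and value of joint clip above 0.06 rad), for 0.2 s.
2. the bridge is seated in the pair of notches nearer the clip (z of bridge_center in the frame of notch_mid between 0.004 and 0.01 m and x of bridge_center in the frame of notch_mid between -0.006 and 0.006 m and y of bridge_center in the frame of notch_mid between -0.008 and 0.008 m and angle between the y axis of bridge_center and the y axis of board, either way round below 0.06 rad and angle between bridge_center's own z axis and vertical below 0.05 rad), for 0.2 s.
At the end, for the whole second after the job is handed in: Card flat, under the clip (clip above 0.06 rad), within 3 mm of the stop, square within 0.05 rad. Bridge level in the notches nearer the clip: within 3 mm in height, 6 mm along and 8 mm across the board, parallel within 0.06 rad. Both at rest; no bystander moved over 30 mm (all of step 1 and all of step 2 and linear speed of each of bridge, card below 0.02 m/s); the robot touches nothing.
It fails at once if the ink jar is moved more than 30 mm (distance of ink_jar from where it was at the start of the episode above 0.03 m).
It fails at once if the pencil is moved more than 30 mm (distance of pencil_a from where it was at the start of the episode above 0.03 m).
It fails at once if the eraser is moved more than 30 mm (distance of eraser from where it was at the start of the episode above 0.03 m).
It fails at once if the spectacle case is moved more than 30 mm (distance of spectacle_case from where it was at the start of the episode above 0.03 m).
It also fails if it takes over 58 s, if anything falls off the work surface, if the arm or the gripper's body presses on something with over 40 N, if the wrist force passes 120 N, or if a joint passes its speed limit or range.

## Working session

There is one attempt and no reset: what is moved stays moved. The work goes in short steps, each a Python script; the robot and the scene stay as the last script left them, time stands still between calls to the robot, and variables do not carry over. Pictures are saved under pics/ and viewed, at most 10 in all, crops included, and the job is handed in when it is done.

```bash
ls; mkdir -p pics; cat > h.py <<'E'
import numpy as np, cv2
from rig import manip
def cap(n):
    c=manip.capture(n); h=c["pixels"].shape[0]
    c["f"]=h/2/np.tan(np.radians(c["fovy"])/2); c["T"]=np.array(c["world_from_camera"]); return c
def save(c,fn): cv2.imwrite("pics/"+fn,cv2.cvtColor(c["pixels"],cv2.COLOR_RGB2BGR))
def onplane(c,uv,z):
    uv=np.atleast_2d(uv).astype(float)
    d=np.c_[(uv[:,0]-c["cx"])/c["f"],-(uv[:,1]-c["cy"])/c["f"],-np.ones(len(uv))]@c["T"][:3,:3].T
    o=c["T"][:3,3]; return o+d*((z-o[2])/d[:,2])[:,None]
def cloud(c):
    v,u=np.mgrid[:c["z_map"].shape[0],:c["z_map"].shape[1]]; z=c["z_map"]
    p=np.stack([(u-c["cx"])/c["f"]*z,-(v-c["cy"])/c["f"]*z,-z],-1)
    P=p@c["T"][:3,:3].T+c["T"][:3,3]; P[z==0]=np.nan; return P
E
python3 - <<'E'
from h import *
for n in("top","side"):
    c=cap(n); save(c,n+"0.png"); print(n,{k:v for k,v in c.items() if k not in("pixels","z_map")},np.mean(c["z_map"]==0))
    np.savez(n+"0.npz",**{k:v for k,v in c.items()})
E
```

```text
pics
top {'fovy': 51.492530703669686, 'cx': 285.53193933631286, 'cy': 207.31984504351934, 'world_from_camera': array([[-1.88475760e-02,  9.88601771e-01, -1.49369701e-01,
         4.49260907e+02],
       [-9.99821429e-01, -1.84312388e-02,  4.17122764e-03,
         4.73222369e+01],
       [ 1.37061440e-03,  1.49421646e-01,  9.88772620e-01,
         1.07175899e+03],
       [ 0.00000000e+00,  0.00000000e+00,  0.00000000e+00,
         1.00000000e+00]]), 'f': np.float64(435.4475934532578), 'T': array([[-1.88475760e-02,  9.88601771e-01, -1.49369701e-01,
         4.49260907e+02],
       [-9.99821429e-01, -1.84312388e-02,  4.17122764e-03,
         4.73222369e+01],
       [ 1.37061440e-03,  1.49421646e-01,  9.88772620e-01,
         1.07175899e+03],
       [ 0.00000000e+00,  0.00000000e+00,  0.00000000e+00,
         1.00000000e+00]])} 0.003924319727891156
side {'fovy': 56.466551510820956, 'cx': 280.3780302804614, 'cy': 209.03904830147826, 'world_from_camera': array([[ 9.77322923e-01,  1.27686191e-01, -1.68926435e-01,
         4.57036033e+02],
       [-2.11312572e-01,  6.39592207e-01, -7.39099997e-01,
        -6.40666006e+02],
       [ 1.36711677e-02,  7.58035649e-01,  6.52069823e-01,
         6.77338570e+02],
       [ 0.00000000e+00,  0.00000000e+00,  0.00000000e+00,
         1.00000000e+00]]), 'f': np.float64(391.10276600314523), 'T': array([[ 9.77322923e-01,  1.27686191e-01, -1.68926435e-01,
         4.57036033e+02],
       [-2.11312572e-01,  6.39592207e-01, -7.39099997e-01,
        -6.40666006e+02],
       [ 1.36711677e-02,  7.58035649e-01,  6.52069823e-01,
         6.77338570e+02],
       [ 0.00000000e+00,  0.00000000e+00,  0.00000000e+00,
         1.00000000e+00]])} 0.00467687074829932
```

View pics/top0.png

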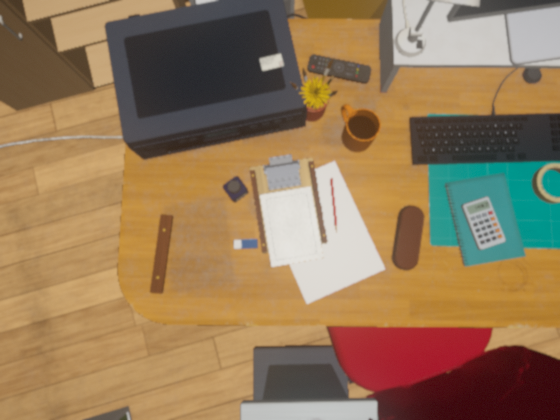

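View pics/side0.png

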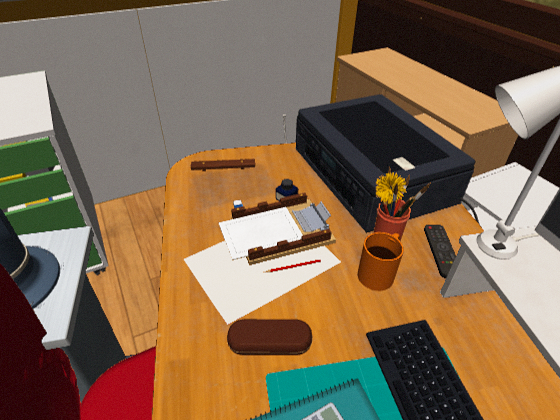

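The top view shows the board around (288,215), clip at (283,172), rails at (258,210) and (318,203), bridge alone on the left at (162,253), and the jar (235,188) and eraser (246,244) between them. The side view agrees: card short of the clip, case right of the board.

```bash
python3 - <<'E'
from h import *
c=dict(np.load("top0.npz")); P=cloud(c); hsv=cv2.cvtColor(c["pixels"],cv2.COLOR_RGB2HSV)
m=((hsv[...,2]<120)&((hsv[...,0]<14)|(hsv[...,0]>170))&(hsv[...,1]>70)).astype(np.uint8)
m[:150]=0;m[310:]=0;m[:,:140]=0;m[:,440:]=0
n,l,s,ce=cv2.connectedComponentsWithStats(m)
for i in range(1,n):
    if s[i,4]<80: continue
    v,u=np.nonzero(l==i); h=np.nanmedian(P[v,u,2])
    for z in (20,44):
        Q=onplane(c,np.c_[u,v],z)[:,:2]; r=cv2.minAreaRect(Q.astype(np.float32))
        print(s[i],h.round(1),z,np.round(r[0],1),np.round(r[1],1),round(r[2],1))
w=((hsv[...,1]<40)&(hsv[...,2]>150)).astype(np.uint8)
w=cap("wrist"); print(w["T"].round(3), manip.read_state()["tcp_rot"], w["fovy"])
E
```

```text
[140 150  45   9 191] 42.2 20 [748.  348.1] [109.6  20.5] 88.9
[140 150  45   9 191] 42.2 44 [741.2 341.2] [107.1  20. ] 88.9
[ 393  207   30   62 1297] 41.0 20 [ 529.9 -250.6] [ 57.2 151.7] 77.9
[ 393  207   30   62 1297] 41.0 44 [ 528.1 -243.8] [ 55.9 148.2] 77.9
[[ 4.41000e-01  8.61000e-01  2.54000e-01  3.67314e+02]
 [-8.98000e-01  4.23000e-01  1.23000e-01 -5.72055e+02]
 [-2.00000e-03 -2.82000e-01  9.59000e-01  3.84218e+02]
 [ 0.00000e+00  0.00000e+00  0.00000e+00  1.00000e+00]] [[ 8.98364110e-01  4.39250941e-01 -7.32897659e-04]
 [ 4.39251545e-01 -8.98363137e-01  1.32413607e-03]
 [-7.67802261e-05 -1.51148275e-03 -9.99998855e-01]] 69.31621087813397
```

```bash
python3 - <<'E'
from h import *
c=dict(np.load("top0.npz"))
a=onplane(c,[[252,170],[264,251],[311,161],[325,241]],44); b=onplane(c,[[167,216],[158,291]],20)
print(a.round(),b.round())
d=(a[0]-a[1]+a[2]-a[3])[:2]; d/=np.linalg.norm(d); print("yaw",np.arctan2(d[1],d[0]))
ctr=a.mean(0)
R=np.array([[d[0],d[1],0],[d[1],-d[0],0],[0,0,-1]]).T
np.save("R0.npy",R)
manip.goto([ctr[0]-40,ctr[1],240],R); manip.hold(.3)
w=cap("wrist"); save(w,"w1.png"); np.savez("w1.npz",**w)
manip.goto([b[:,0].mean(),b[:,1].mean(),240],R); manip.hold(.3)
w=cap("wrist"); save(w,"w2.png"); np.savez("w2.npz",**w)
print(manip.read_state()["clock"],manip.read_state()["qpos"])
E
```

```text
[[697. 122.  44.]
 [502.  96.  44.]
 [717. -21.  44.]
 [522. -49.  44.]] [[592. 332.  20.]
 [413. 349.  20.]]
yaw 0.1386398997039597
4.5167 [-0.22295252  0.40565171 -0.59238321  1.65587433  0.24351833  1.15459636
 -2.31032599]
```

View pics/w1.png

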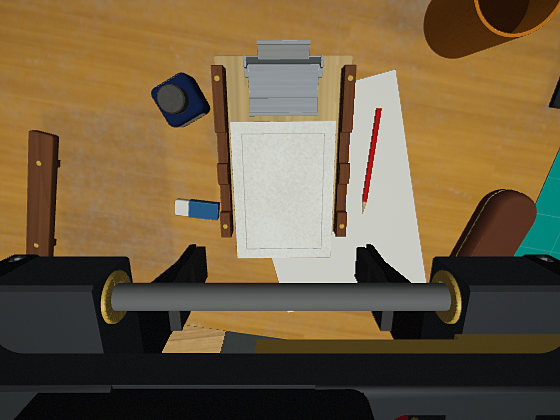

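View pics/w2.png

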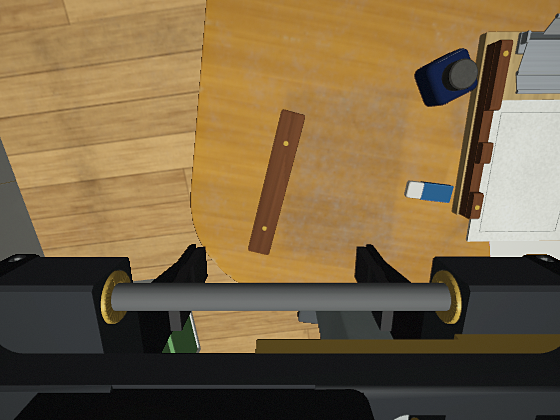

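The first wrist picture shows the board squarely: left rail crest (217,65)–(227,235), right rail (350,66)–(340,235), notches around rows 115–185, card foot at row 257, clip to row 115. The second shows the bridge alone at (277,182), tilted, with ends (293,112) and (259,252).

```bash
python3 - <<'E'
from h import *
c=dict(np.load("w1.npz")); P=cloud(c); hsv=cv2.cvtColor(c["pixels"],cv2.COLOR_RGB2HSV)
mask=np.zeros(P.shape[:2],bool); mask[50:240,205:365]=1
crest=mask&(P[...,2]>39)&(P[...,2]<49)
L=crest.copy(); L[:,240:]=0; Rr=crest.copy(); Rr[:,:330]=0
print("desk z",np.nanmedian(P[140:180,100:150,2]),"crest",[np.nanmedian(P[m][:,2]) for m in(L,Rr)], "card",np.nanmedian(P[160:220,260:310,2]))
fits=[cv2.fitLine(P[m][:,:2].astype(np.float32),cv2.DIST_HUBER,0,.01,.01).ravel() for m in (L,Rr)]
ds=[f[:2]*np.sign(f[0]) for f in fits]; print("yaws",[np.arctan2(d[1],d[0]) for d in ds])
d=np.mean(ds,0); d/=np.linalg.norm(d); n=np.array([-d[1],d[0]])
o=np.array([600,37.])
for nm,m,f in zip("LR",(L,Rr),fits):
    print(nm,"y",(f[2:]-o)@n)
    yc=(f[2:]-o)@n
    Q=P.copy(); xy=(Q[...,:2]-o)@np.c_[d,n]
    s=mask&(abs(xy[...,1]-yc)<4)
    x=xy[s][:,0]; z=Q[s][:,2]
    print(" ".join(f"{b}:{np.median(z[(x>=b)&(x<b+3)]):.0f}" for b in range(-130,140,3) if ((x>=b)&(x<b+3)).any()))
# card
w=(hsv[...,1]<35)&(hsv[...,2]>150); w[:118]=0;w[260:]=0;w[:,:230]=0;w[:,338:]=0
s=w&(abs(P[...,2]-23)<4); cnt=max(cv2.findContours(s.astype(np.uint8),0,1)[0],key=cv2.contourArea)[:,0]
q=(onplane(c,cnt,23)[:,:2]-o)@np.c_[d,n]; r=cv2.minAreaRect(q.astype(np.float32)); print("card in board dir",r,q.min(0),q.max(0))
# bridge
c=dict(np.load("w2.npz"));P=cloud(c);s=np.zeros(P.shape[:2],bool);s[100:258,235:315]=1
s&=(P[...,2]>13)&(P[...,2]<30); print("bridge top z",np.nanmedian(P[s][:,2]))
cnt=max(cv2.findContours(s.astype(np.uint8),0,1)[0],key=cv2.contourArea)[:,0]
for z in(20,):
  r=cv2.minAreaRect(onplane(c,cnt,z)[:,:2].astype(np.float32)); print(r)
print(cv2.minAreaRect(P[s][:,:2].astype(np.float32)))
print(d,n)
E
```

```text
desk z 0.43109867770249366 crest [np.float64(44.336951540555106), np.float64(44.33727728495404)] card 23.412892232033016
yaws [np.float32(0.14101161), np.float32(0.14181498)]
L y 72.76734832751481
-112:-0 -109:0 -106:-0 -103:1 -100:1 -91:43 -88:44 -85:45 -82:44 -79:44 -76:45 -73:45 -70:44 -67:45 -64:45 -61:44 -58:37 -55:35 -52:35 -49:34 -46:35 -43:35 -40:34 -37:35 -34:34 -31:35 -28:34 -25:35 -22:43 -19:44 -16:44 -13:44 -10:45 -7:44 -4:44 -1:44 2:39 5:35 8:34 11:34 14:34 17:35 20:35 23:34 26:34 29:34 32:34 35:34 38:43 41:44 44:44 47:44 50:44 53:45 56:45 59:45 62:45 65:44 68:45 71:45 74:45 77:45 80:45 83:44 86:45 89:45 92:45 95:45 98:45 101:44 104:44 107:44 110:17 113:19 116:19 119:19 122:19 125:1 128:1 131:1
R y -71.15117171285283
-112:1 -109:0 -106:1 -103:1 -100:1 -91:43 -88:45 -85:44 -82:45 -79:45 -76:45 -73:45 -70:45 -67:44 -64:44 -61:44 -58:39 -55:34 -52:34 -49:35 -46:35 -43:34 -40:35 -37:34 -34:34 -31:34 -28:34 -25:34 -22:44 -19:44 -16:44 -13:45 -10:44 -7:44 -4:44 -1:44 2:38 5:34 8:34 11:34 14:35 17:34 20:35 23:35 26:34 29:34 32:34 35:35 38:43 41:44 44:45 47:44 50:44 53:45 56:44 59:45 62:45 65:45 68:44 71:45 74:44 77:45 80:45 83:45 86:44 89:45 92:45 95:45 98:44 101:44 104:45 107:44 110:17 113:19 116:18 119:19 122:18 125:1 128:1 131:-0
card in board dir ((-37.96649932861328, 0.62896728515625), (177.41819763183594, 126.5442123413086), 0.4973273277282715) [-126.40740487  -63.26273635] [50.92171354 64.59625634]
bridge top z 20.299913954225133
((502.5273132324219, 347.2762145996094), (29.765024185180664, 188.734619140625), 83.62515258789062)
((502.1082763671875, 347.2133483886719), (30.020126342773438, 189.69522094726562), 83.62601470947266)
[0.9900178  0.14094244] [-0.14094244  0.9900178 ]
```

Fits match the given sizes: crest 44, card 23 (177×127), bridge 30×190 at z 20. The board origin is about (615.3, 40.0) with yaw 0.1414, and the card is about 49 mm short of the stop. Pushing it now.

```bash
cat >> h.py <<'E'
d=np.array([.99002,.14094]); n=np.array([-.14094,.99002])
B=np.array([600,37.])+15.6*d+.8*n
def bw(x,y,z): return [*(B+x*d+y*n),z]
def Ry(a): return np.array([[np.cos(a),np.sin(a),0],[np.sin(a),-np.cos(a),0],[0,0,-1]]).T
E
python3 - <<'E'
from h import *
R=Ry(.1414); manip.grip(0)
manip.goto(bw(-168,0,120),R); manip.movel(bw(-168,0,11),150)
manip.hold(.2)
f0=np.array(manip.read_state()["ft_force"]); xs=-168; log=[]
while xs<-98:
    xs+=8 if xs<-156 else (4 if xs<-110 else 1)
    manip.movel(bw(xs,0,11),60 if xs<-110 else 25)
    s=manip.read_state(); f=(np.array(s["ft_force"])-f0)[:2]@d; log.append((xs,round(float(f),1),round(float((np.array(s["tcp_pos"])[:2]-B)@d),1)))
    if f<-16: break
print(log,s["clock"])
manip.movel(bw(xs-12,0,11),80); manip.movel(bw(xs-12,0,130),200)
w=cap("wrist"); save(w,"w3.png"); np.savez("w3.npz",**w)
for a in(-6.4,173.6):
  q=manip.ik([502.3,347.2,100],Ry(np.radians(a))); print(a,None if q is None else np.round(q,2))
for a in(98.1,-81.9):
  q=manip.ik(bw(5,0,100),Ry(np.radians(a))); print(a,None if q is None else np.round(q,2))
E
```

```text
[(-160, 0.3, -159.1), (-152, 0.1, -151.4), (-148, 0.2, -147.7), (-144, -0.3, -143.7), (-140, -0.4, -139.6), (-136, 0.4, -135.8), (-132, 0.2, -131.9), (-128, -1.7, -127.9), (-124, -0.1, -123.0), (-120, 0.9, -119.0), (-116, 0.4, -115.3), (-112, -0.1, -111.4), (-108, -0.5, -107.7), (-107, -0.4, -107.1), (-106, -1.9, -106.1), (-105, -4.3, -106.0), (-104, -6.2, -106.0), (-103, -8.7, -105.9), (-102, -9.4, -105.9), (-101, -11.0, -105.9), (-100, -12.3, -105.9), (-99, -13.6, -105.8), (-98, -16.1, -105.8)] 14.3083
-6.4 [-0.33  0.54 -0.47  1.79  0.3   0.89 -2.62]
173.6 [ 0.06  0.78 -1.12  1.77  0.79  1.11  0.14]
98.1 [ 0.43  0.65 -0.81  1.75  0.55  0.99 -0.45]
-81.9 [-0.75  0.68  0.91  1.82 -0.64  0.97 -2.56]
```

View pics/w3.png

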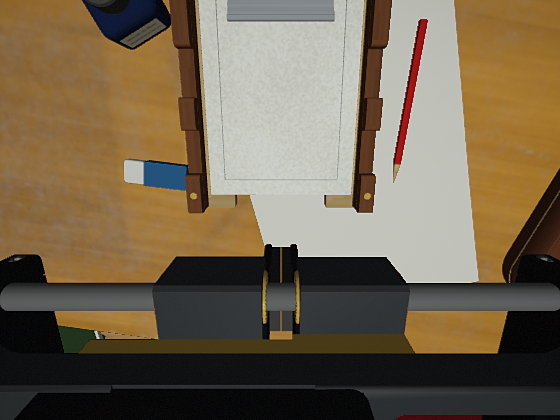

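The card now lies home-like: foot edge at row 195, rail ends at row 210, cut-out corners visible beside it. I'll measure the foot, then grasp the bridge.

```bash
python3 - <<'E'
from h import *
c=dict(np.load("w3.npz"));P=cloud(c)
xy=(P[...,:2]-B)@np.c_[d,n]
s=(abs(P[...,2]-23.3)<1.5)&(abs(xy[...,1])<40)&(xy[...,0]<0)&(xy[...,0]>-120)
for y in(-35,0,35):
    k=s&(abs(xy[...,1]-y)<4); print(y,xy[k][:,0].min())
# rail ends and notch for reference
k=(abs(P[...,2]-44.3)<1.5)&(abs(abs(xy[...,1])-72.5)<5); print("rail foot end",xy[k][:,0].min(), "earlier", -91-15.6)
R=Ry(np.radians(173.6)); manip.grip(60,20)
manip.goto([502.3,347.2,110],R); manip.movel([502.3,347.2,9],120)
manip.grip(20,20); s=manip.read_state(); print(s["width"],s["grasp_force"],s["clock"],np.round(s["tcp_pos"],1))
manip.movel([502.3,347.2,130],120); s=manip.read_state(); print(s["width"],s["grasp_force"])
R=Ry(np.radians(98.1))
manip.goto(bw(5,0,130),R); manip.hold(.2)
for nm in("top","side"):
    w=cap(nm); np.savez(nm+"4.npz",**w); save(w,nm+"4.png")
w=cap("wrist"); np.savez("w4.npz",**w); save(w,"w4.png"); s=manip.read_state(); print(s["clock"],s["width"],np.round(s["ft_force"],1))
E
```

```text
-35 -93.49900202278735
0 -93.59711399690369
35 -93.52006556401112
rail foot end -104.75051862384899 earlier -106.6
29.728672344112773 20.00003546476364 19.9 [502.4 347.2   9.1]
29.708495863297248 19.999548196792603
22.65 30.140033278325575 [-0.  -0.7 -2.2]
```

View pics/w4.png

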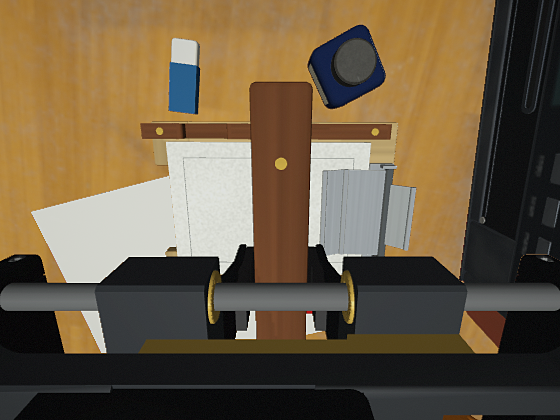

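View pics/side4.png

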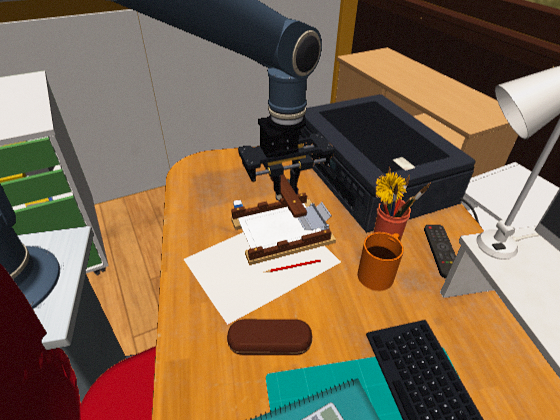

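The bridge is held mid-bar over the near-clip notches, bar at column 281, far end at row 83, roughly parallel to the rails' normal. The side view shows free space round the gripper.

```bash
python3 - <<'E'
from h import *
c=dict(np.load("w4.npz"));P=cloud(c); xy=(P[...,:2]-B)@np.c_[d,n]
k=np.zeros(P.shape[:2],bool);k[75:245,235:330]=1;k&=(P[...,2]>130)&(P[...,2]<150)
q=xy[k]; print("top z",np.median(P[k][:,2]),"y end",q[:,1].max())
for y in(30,45,60,75,88):
    t=q[abs(q[:,1]-y)<4]
    if len(t): print(y,t[:,0].min(),t[:,0].max(),np.mean([t[:,0].min(),t[:,0].max()]))
m=(abs(xy[...,1]-72.5)<4)&(P[...,2]>40)&(P[...,2]<48)&(abs(xy[...,0])<110); x=np.sort(xy[m][:,0]); g=np.diff(x); i=np.where(g>6)[0]; print("crest gaps",[(x[j],x[j+1]) for j in i],x[[0,-1]])
c=dict(np.load("top0.npz"));P=cloud(c); k=(P[...,2]>60)&(P[...,2]<300)&(P[...,1]>-60)&(P[...,1]<150)&(P[...,0]>560);k[:,400:]=0
b=(P[k][:,:2]-B)@np.c_[d,n]; print("printer min board x",b[:,0].min())
s=manip.read_state(); print((np.array(s["tcp_pos"])[:2]-B)@np.c_[d,n], s["tcp_rot"].__class__)
E
```

```text
top z 141.21101141290606 y end 97.10405439160137
30 -8.583849634698637 20.757373861125483 6.086762113213423
45 -8.785679946725548 20.97807772288471 6.096198888079581
60 -9.031561925261073 21.05335400864492 6.0108960416919235
75 -9.085556011021827 20.86866364564821 5.8915538173131905
88 -9.173413166474827 20.894617690124836 5.860602261825004
crest gaps [(np.float64(-72.13141036336253), np.float64(-36.678836010789375)), (np.float64(-18.160912776805986), np.float64(30.026404066811033))] [-104.84166627   93.66409476]
printer min board x 178.52504201173997
[5.00583887 0.8191367 ] <class 'numpy.ndarray'>
```

```bash
python3 - <<'E'
from h import *
R=Ry(np.radians(98.1)); X,Y=4.5,-1.0
f0=np.array(manip.read_state()["ft_force"])
manip.movel(bw(X,Y,60),100,R)
z=60; log=[]
while z>37:
    z-=2 if z>42 else 1
    manip.movel(bw(X,Y,z),30); s=manip.read_state(); f=np.array(s["ft_force"])-f0
    log.append((z,round(float(s["tcp_pos"][2]),1),np.round(f,1).tolist()))
    if f[2]>10: break
print(*log[-8:],s["clock"],s["width"],sep="\n")
E
```

```text
(46, 45.8, [0.7, 0.1, -0.0])
(44, 43.8, [0.5, 0.7, 0.7])
(42, 41.8, [0.2, -0.0, 1.1])
(41, 40.9, [-1.2, 0.7, 0.9])
(40, 39.9, [1.0, 0.5, 0.1])
(39, 38.9, [0.2, 0.6, 0.0])
(38, 37.9, [1.1, 0.8, 0.3])
(37, 37.1, [0.2, 0.2, 1.4])
27.0
29.668001816865527
```

```bash
python3 - <<'E'
from h import *
manip.grip(37); manip.movel(bw(4.5,-1,60),60); manip.movel(bw(4.5,-1,150),150)
manip.goto(bw(-60,-1,230),Ry(.1414)); manip.hold(.2)
c=cap("wrist"); save(c,"w5.png"); P=cloud(c); xy=(P[...,:2]-B)@np.c_[d,n]
k=(abs(P[...,2]-48.3)<2.2)&(abs(xy[...,0]-5)<25)&(abs(xy[...,1])<105)
print("bar",cv2.minAreaRect(xy[k].astype(np.float32)),np.median(P[k][:,2]))
for y in(-85,-40,0,40,85): print(y,np.median(P[k&(abs(xy[...,1]-y)<8)][:,2]).round(1))
s=(abs(P[...,2]-23.3)<1.5)&(abs(xy[...,1])<40)&(xy[...,0]<-40)&(xy[...,0]>-120)
print([xy[s&(abs(xy[...,1]-y)<4)][:,0].min().round(1) for y in(-35,0,35)])
st=manip.read_state(); print(st["clock"],st["ft_force"])
E
```

```text
bar ((2.0536365509033203, 0.569732666015625), (189.46621704101562, 45.78383255004883), 87.1753158569336) 48.38391358175727
-85 48.4
-40 48.4
0 48.2
40 48.4
85 48.4
[np.float64(-93.8), np.float64(-93.8), np.float64(-93.7)]
30.2 [0.2282959  0.33485774 0.11935725]
```

View pics/w5.png

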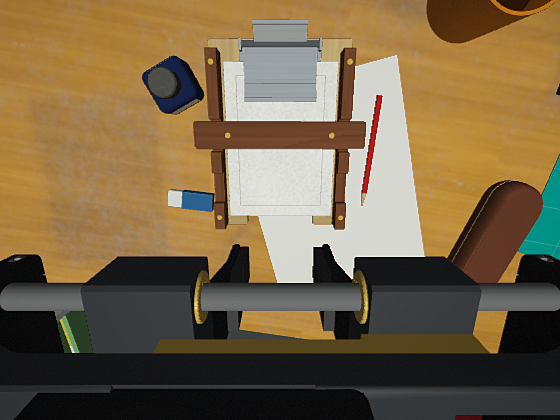

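The bar lies across both rails at row 134, in the notches nearer the clip. Its top is level at 48.4 mm and the card is home under the clip. The bystanders have not moved, so I'm handing in.

```bash
python3 -c "
from rig import manip
print(manip.sign_off())"
```

```text
the job is handed in; nothing more can be done
None
```

I handed the job in at about 30 s of the 58 s limit: the card is home under the clip, the bridge sits level in the notches nearer the clip, and the other things were left where they were. The hand-in did not return a verdict.

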